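Shelve the last cookie tin in the packed display row

ROBOT

A 6-joint arm with a two-finger parallel gripper is mounted at the origin on the work surface. World frame = base frame: x ahead of the robot, y to its left, z up, the work surface at z = 0. Lengths are in m, angles in rad, forces in N, time in s.
With the tool pointing down it reaches from about 0.375 to 0.9 m from the base axis. Payload 3.1 kg.
Tool frame: the origin (TCP) lies at the centre of the arm's flange, where the gripper is bolted on; the fingertips stand robot.tip_extent ahead of it and the grasp point (between the pads) lies 164 mm ahead of it (robot.tip_extent is the distance from the TCP to the fingertips, in m); z points along the fingers, y is the line along which they close (so a half turn about z gives the same grasp; the last joint's range is limited). The gripper opens to 87 mm and grips with 3 to 60 N. Pads are 19 mm wide; open, the fingers measure 117 mm over their backs; the gripper's body (75 mm by 190 mm) begins 51 mm behind the grasp point.
Start: joints at [1.123, 0.527, 1.433, -0, 1.181, -0.178], TCP at [0.166, 0.603, 0.405] pointing down, gripper open.
Joint ranges: [-3.08, 3.08], [-0.75, 2.2], [0.22, 2.44], [-1.43, 4.57], [0, 2.65], [-2.85, 2.85]. Speed limits (rad/s): [2.79, 2.79, 3.14, 3.14, 3.14, 3.14].

INTERFACE

Orientations are given as a unit quaternion [x, y, z, w].
In Python, from rig import get_obs, camera, hand_in, cut_out, robot gives the robot as it stands.
- The arm moves only by the tool step_arm, never from a script. Its argument "rows" is a list of rows, each a list of 6 numbers: the shift along the world's x, y, z in m, then the turn, a rotation vector about the world's x, y, z in degrees. A call has 1 to 12 rows; each row shifts and turns the commanded pose from where the row before left it; what a row does not reach is not made up. A row lasts 1/8 s, in which the tool goes at most 62.5 mm and 10.7 degrees, less where a joint would pass 70% of its speed; a pose out of reach is approached as far as the arm can. A call is refused whole if a number of a shift passes 0.0625 or a number of a turn 10.7, either way. A call with a gripper value outside its range is refused whole. "jaw" is the finger opening in m, from 0 to 0.087, set as the call begins (left out, the last holds). The fingers move at their own pace and stop on an object; "squeeze" is the grip in N (left out, the last holds). Time passes only in rows, so rows that do not move let the fingers close. It gives the time, the measured TCP pose, the force, the opening and the grip force at its end, in the units of the state.
- get_obs(): the state, without advancing time (a new reading comes with each control period).
- camera(name): name is "scene" or "top"; returns a dict with "pixels" (384x512x3 uint8, blue, green, red), "depth" (384x512 float32, m along the optical axis (not along the pixel's ray), 0 where there is no reading), "fov_y" (degrees; the focal length in pixels is half the picture's height over the tangent of half this angle, whatever the lens; pixels are square), "cx", "cy" (the principal point, pixels), "k1" (the pictures are not rectified: a ray, as slopes to the right and down, at radius r is drawn at 1 + k1 r^2 times it, then the intrinsics apply), "extrinsics" (4x4, takes a point from camera to world coordinates). Camera axes: x right, y up, looking along -z (the intrinsics and any distortion apply to the point x, -y, -z); pixel columns grow to the right and rows downward; lengths in m; the calibration is good to about 2 mm. A picture is of the moment at which its call begins.
- hand_in(): hands the job in; it is judged then, once.
Trained networks look in the newest picture that a camera, given by its name, has taken for a name from the list of things; names that differ only in an ending like _2 or _b are one class to them, and where a whole thing is asked for, a point or a joint stands for the part that bears it (a point fixed in the world has none). Each returns a list of dicts, best first, with "confidence" (0 to 1); they miss things now and then, are a little off and sometimes report something else, mostly with a low value. They report only what shows in the picture. A call takes as long as a camera call. They do not tell look-alikes from the thing itself.
- cut_out(label, camera): "region" (384x512 bool, what is visible of it) and "extent" ([centre column, centre row, width, height] in pixels, round what is visible of it).
The state is a dict: "time": time; "q": joint angles; "joint_velocities": joint speeds; "joint_torque": joint torques, N m; "position": TCP position; "tool_rot": TCP orientation; "ft_force": force on the tool from outside, world axes, zero at the start; "moment": the same for the moment, N m; "grip_width": finger opening in m; "grip_force": force on a finger pad.
Only numpy, scipy, OpenCV 4.12 (cv2) and the standard library are available. Lean on these libraries where they do the work, as an engineer would, in place of code of your own. Each camera call takes 0.05 s, during which the arm holds its last target. There are 200 camera calls.

TASK

Fill the gap in the packed row of cookie tins on the display rack with the green tin: stand it upright on the rack in front of the gap and slide it in from the front, so that it nudges its neighbours apart without toppling or lifting them. Press it home against the red back rail with a firm but gentle press of about 14 N on the rail (more than 20 N dents the tin), then let go, leaving the whole row upright and square, and the other things on the bench where they are.

Things in the scene. Friction and masses are not known exactly. Their poses are not given: they have to be found in the camera images.
- tin_green: the loose tin to be shelved: slim upright gift tin for cookies, green with thin gilt lines, 100 mm (its x) by 34 mm (its y) by 74 mm tall, the four upright edges rounded to 12 mm radius, 0.18 to 0.31 kg, rigid, slippery lacquer (friction on tin or rack about 0.3 to 0.5); origin at the centre of its underside, z up; both ends alike. It starts standing upright on the bench, to the left of the rack
- rack: low aluminium display rack fixed to the bench; origin on the bench below the middle of its floor; x from the open front (robot side) to the back, y left along the row, yaw within 0.3 rad. Flat floor, top 6 mm above the bench, x -115 to 110 mm, y -150 to 125 mm; its front part (x below 0) is an empty apron without a lip. Fixed left end wall: inner face y 115 mm, 68 mm high, x 0 to 105 mm
- row (a point): point on the rack floor at rack x 31, y 31, z 6 mm, axes as the rack: the gap, where the green tin's origin belongs (x 20.5 to 40.5, by the rail). Two tins stand left of the gap, three right, colours in any order, origins at rack x 35.5 to 36.5 mm. The gap is 18 to 23 mm wide, narrower than a tin: its loose neighbours give way sideways to the rounded edges of the tin sliding in along +x
- rail: red back rail: a rigid upright bar across the back of the rack, 16 to 50 mm above the bench, clamped on two fixed guides at a depth that differs each time and is not reported: its front face is at rack x 70.5 to 90.5 mm, to be felt for. Origin and axes as the rack. Wedging in takes some 5 to 20 N at first, then the tin slides with about 2 to 6 N of drag until it meets the rail
- end_plate (a joint): yellow upright plate (72 mm by 4 mm by 60 mm high) that closes the right end of the row and slides on the rack floor along -y with about 3 N of friction, no spring; m, 0 as built with its inner face at rack y -86.5 mm, grows as it is shoved to the right, at most 0.03. It gives way as the row is spread and stays where it is left
- tin_red: red tin of the row, a smaller size: 66 mm (its x) by 34 mm (its y) by 74 mm tall, upright edges rounded to 12 mm radius, 0.15 to 0.33 kg, loose; origin at the centre of its underside, x and y as the rack's
- tin_white: white tin of the row, a smaller size: 66 mm (its x) by 34 mm (its y) by 74 mm tall, upright edges rounded to 12 mm radius, 0.15 to 0.33 kg, loose; origin at the centre of its underside, x and y as the rack's
- tin_blue: blue tin of the row, a smaller size: 66 mm (its x) by 34 mm (its y) by 74 mm tall, upright edges rounded to 12 mm radius, 0.15 to 0.33 kg, loose; origin at the centre of its underside, x and y as the rack's
- tin_orange: orange tin of the row, a smaller size: 66 mm (its x) by 34 mm (its y) by 74 mm tall, upright edges rounded to 12 mm radius, 0.15 to 0.33 kg, loose; origin at the centre of its underside, x and y as the rack's
- tin_black: black tin of the row, a smaller size: 66 mm (its x) by 34 mm (its y) by 74 mm tall, upright edges rounded to 12 mm radius, 0.15 to 0.33 kg, loose; origin at the centre of its underside, x and y as the rack's
- jar: bystander: closed jar, 68 mm across, 110 mm tall; origin at the centre of its underside
- cup: bystander: white mug, 76 mm across, 85 mm tall; origin at the centre of its underside
- bowl: bystander: blue bowl, 130 mm across, 50 mm tall; origin at the centre of its underside
- brush: bystander: pastry brush lying on the bench; origin under its middle
Not all that is in view belongs to the job. Of the things shaped like the tin_orange, the orange one is meant. There is more than one size of the tin_green; the job needs the largest.

How it is judged:
By the outcome, as a careful person would: the job done as asked, in the order asked, and still so for the second after the job is handed in, with the robot touching nothing.
It also fails if it takes over 72 s, if anything falls off the work surface, if the arm or the gripper's body presses on something with over 40 N, if the wrist force passes 120 N, or if a joint passes its speed limit or range.

## Working session

There is one attempt and no reset: what is moved stays moved. The work goes in short steps, Python scripts to look and compute and a tool call to move; the robot and the scene stay as the last step left them, time stands still between calls to the robot, and variables do not carry over. Pictures are saved under pics/ and viewed, at most 10 in all, crops included, and the job is handed in when it is done.

Besides the shell and the picture viewer there is one more tool, called after ">>>" as a command line: name --pt "numbers of a row" for each row, then --argument value for the rest. step_arm: Moves the arm, as the interface text tells. Its arguments: {"type":"object","properties":{"rows":{"type":"array"},"jaw":{"type":"number"},"squeeze":{"type":"number"}},"required":["rows"]}

```bash
mkdir -p pics; ls; cat > h.py <<'E'
import numpy as np, cv2
from rig import get_obs, camera, hand_in, cut_out, robot
def intr(c):
    f=192/np.tan(np.radians(c['fov_y']/2)); return np.array([[f,0,c['cx']],[0,f,c['cy']],[0,0,1]]),np.array([c['k1'],0,0,0,0.])
def cloud(c):
    K,D=intr(c); v,u=np.mgrid[0:384,0:512]
    p=cv2.undistortPoints(np.stack([u,v],-1).reshape(-1,1,2).astype(np.float64),K,D).reshape(384,512,2)
    d=c['depth']; P=np.stack([p[...,0]*d,-p[...,1]*d,-d,np.ones_like(d)],-1)@np.array(c['extrinsics']).T
    P=P[...,:3]; P[d==0]=np.nan; return P
E
python3 - <<'E'
from h import *
print(robot.tip_extent, get_obs())
ims=[]
for n in('scene','top'):
    c=camera(n); P=cloud(c); np.savez('pics/%s.npz'%n,P=P,px=c['pixels']); cv2.imwrite(f'pics/{n}0.png',c['pixels'])
    print(n,np.round(c['extrinsics'],3).tolist(),c['fov_y'])
    for l in ['tin_green','rack','rail','end_plate','tin_red','tin_white','tin_blue','tin_orange','tin_black','jar','cup','bowl','brush']:
        for r in cut_out(l,n):
            m=r['region']; q=P[m]; q=q[~np.isnan(q[:,0])]
            if len(q)==0: continue
            t=q[q[:,2]>np.percentile(q[:,2],95)-.006]
            print(l,round(r['confidence'],2),np.round(r['extent']).tolist(),'med top',np.round(np.median(t,0),3),'lo',np.round(np.percentile(q,2,0),3),'hi',np.round(np.percentile(q,98,0),3))
E
```

```text
pics
0.1822 {'time': 0.0, 'q': array([ 1.12348242e+00,  5.28489532e-01,  1.43387496e+00,  1.00256490e-05,
        1.18140336e+00, -1.78492845e-01]), 'joint_velocities': array([ 9.48310404e-05,  1.27261853e-03,  7.40083219e-04, -4.10595296e-04,
        1.42673702e-04, -1.47979809e-04]), 'joint_torque': array([ 1.50534321e-03, -4.40042102e+01, -1.76591116e+01,  6.32895716e-02,
        5.85482048e-02, -1.78563528e-04]), 'position': array([0.1658172 , 0.60225822, 0.40376555]), 'tool_rot': array([ 1.34007995e-01,  9.90979654e-01, -1.03336026e-03, -3.39196949e-04]), 'ft_force': array([0.22290083, 0.05706497, 0.76012591]), 'moment': array([ 0.01401032, -0.04812266, -0.03056288]), 'grip_force': 0.0, 'grip_width': 0.0872249809605025}
scene [[0.203, -0.811, 0.549, 1.046], [0.979, 0.17, -0.111, -0.13], [-0.003, 0.56, 0.828, 0.805], [0.0, 0.0, 0.0, 1.0]] 57.46914442082492
tin_green 0.85 [301.0, 189.0, 29.0, 22.0] med top [0.547 0.095 0.056] lo [0.534 0.058 0.002] hi [0.559 0.129 0.058]
tin_green 0.76 [289.0, 139.0, 11.0, 31.0] med top [0.361 0.113 0.056] lo [0.325 0.096 0.001] hi [0.396 0.128 0.
[... 4050 characters left out ...]
jar 0.58 [190.0, 126.0, 26.0, 28.0] med top [0.749 0.197 0.112] lo [0.715 0.163 0.014] hi [0.782 0.222 0.116]
cup 0.75 [391.0, 200.0, 36.0, 34.0] med top [ 0.504 -0.419  0.085] lo [ 0.464 -0.453 -0.002] hi [ 0.565 -0.381  0.089]
bowl 0.81 [123.0, 154.0, 41.0, 40.0] med top [0.674 0.415 0.05 ] lo [0.608 0.334 0.002] hi [0.721 0.447 0.053]
bowl 0.37 [332.0, 172.0, 18.0, 20.0] med top [ 0.603 -0.226  0.067] lo [ 0.579 -0.259  0.005] hi [ 0.648 -0.222  0.07 ]
brush 0.85 [402.0, 257.0, 40.0, 62.0] med top [ 0.363 -0.439  0.021] lo [ 0.264 -0.493  0.002] hi [ 0.432 -0.396  0.026]
brush 0.7 [305.0, 149.0, 73.0, 20.0] med top [ 0.688 -0.161  0.053] lo [ 0.662 -0.271  0.005] hi [ 0.706 -0.052  0.061]
```

```bash
cat >> h.py <<'E'
def toprect(P,m,zt,tol=.008):
    q=P[m]; q=q[~np.isnan(q[:,0])]; q=q[abs(q[:,2]-zt)<tol]
    q=q[np.linalg.norm(q[:,:2]-np.median(q[:,:2],0),axis=1)<.07]
    (c,s,a)=cv2.minAreaRect((q[:,:2]*1000).astype(np.float32))
    if s[0]<s[1]: s=s[::-1]; a-=90
    a=(a+90)%180-90
    return np.round(c,1),np.round(s,1),round(a,1),len(q),np.round(np.median(q[:,2])*1000,1)
E
python3 - <<'E'
from h import *
for n in('scene','top'):
    c=camera(n); P=cloud(c)
    for l,z in [('tin_green',.074),('tin_red',.08),('tin_white',.08),('tin_blue',.08),('tin_orange',.08),('tin_black',.08)]:
        for r in cut_out(l,n):
            try: print(n,l,toprect(P,r['region'],z+(.003 if n=='top' else 0)))
            except Exception as e: pass
a=cv2.imread('pics/scene0.png');b=cv2.imread('pics/top0.png')
x=cv2.resize(a[100:310,80:450],(800,454),interpolation=cv2.INTER_CUBIC)
cv2.imwrite('pics/v1.png',x)
y=cv2.resize(b[120:290,160:430],(800,504),interpolation=cv2.INTER_CUBIC)
cv2.imwrite('pics/v2.png',y)
E
```

```text
scene tin_green (array([457.3, 181.6]), array([98.9, 33.3]), -10.6, 313, np.float64(72.5))
scene tin_green (array([0., 0.]), array([0., 0.]), 0.0, 0, np.float64(nan))
scene tin_green (array([0., 0.]), array([0., 0.]), 0.0, 0, np.float64(nan))
scene tin_red (array([ 624.2, -206. ]), array([68. , 34.3]), -9.3, 359, np.float64(79.7))
scene tin_red (array([642.3, -78.7]), array([66.6, 30. ]), -5.1, 298, np.float64(80.0))
scene tin_white (array([642.1, -78. ]), array([67.5, 33.1]), -10.1, 342, np.float64(79.9))
scene tin_blue (array([647.3, -44.5]), array([67.1, 34.8]), -8.6, 340, np.float64(79.7))
scene tin_orange (array([ 683.3, -398.2]), array([65.1, 35. ]), 63.4, 316, np.float64(73.3))
scene tin_orange (array([ 400.1, -230. ]), array([65.7, 32.8]), -42.9, 151, np.float64(73.3))
scene tin_orange (array([ 630. , -167.1]), array([67.9, 38.2]), -5.5, 360, np.float64(79.5))
scene tin_black (array([ 634. , -132.2]), array([67.5, 32.9]), -8.4, 347, np.float64(79.7))
top tin_green (array([453.5, 182. ]), array([98.6, 35.2]), -10.6, 380, np.float64(75.0))
top tin_green (array([0., 0.]), array([0., 0.]), 0.0, 0, np.float64(nan))
top tin_red (array([ 623.3, -208.5]), array([67.5, 34.3]), -7.8, 227, np.float64(81.1))
top tin_white (array([642. , -81.4]), array([67.9, 33.5]), -7.1, 239, np.float64(80.9))
top tin_blue (array([646.2, -47.2]), array([66.9, 32.9]), -9.3, 220, np.float64(81.1))
top tin_orange (array([ 629.5, -171.4]), array([68.3, 35.7]), -3.6, 233, np.float64(81.0))
top tin_orange (array([ 681.7, -399. ]), array([61.6, 32.3]), 64.8, 104, np.float64(76.7))
top tin_black (array([ 633.9, -136.1]), array([66.1, 34. ]), -7.7, 234, np.float64(80.8))
top tin_black (array([737.7, 191.3]), array([65.9, 44.3]), -68.6, 94, np.float64(83.8))
  return _methods._mean(a, axis=axis, dtype=dtype,
  ret = um.true_divide(
  ret = ret.dtype.type(ret / rcount)
```

View pics/v1.png

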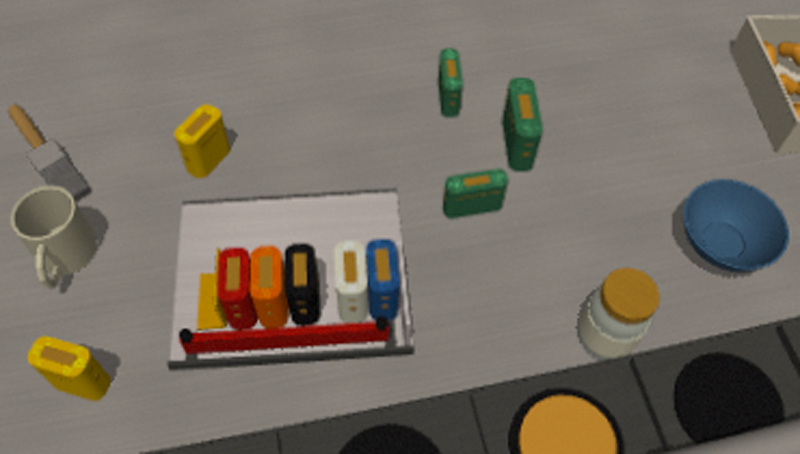

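View pics/v2.png

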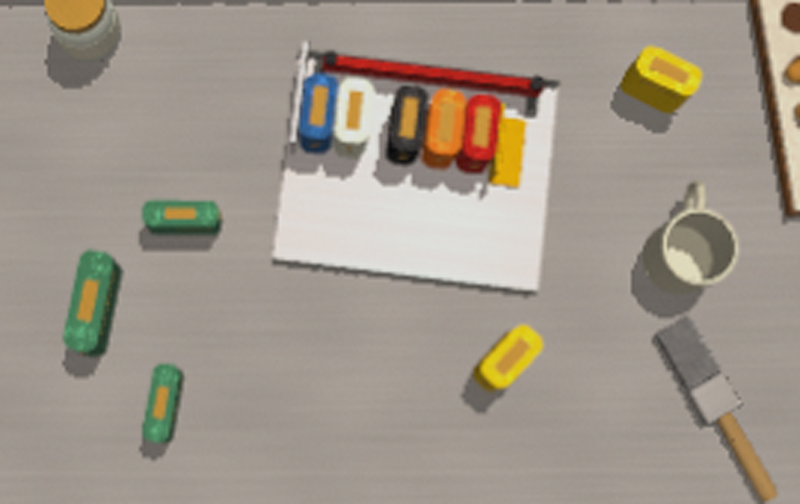

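Large-green candidates in the scene image: (324,158) about 100 mm long and 74 mm tall; (289,139) and (301,189) about 75 mm long and 56 mm tall. I choose (324,158), the largest. The crops show it nearest the bowl, and the row order from left to right is blue, white, gap, black, orange, red. The yellow tins near (112,272) and (173,166) are decoys.

>>> step_arm --pt "0.0257 -0.0415 -0.0105 0 0 0.48" --pt "0.0257 -0.0415 -0.0105 0 0 0.48" --pt "0.0257 -0.0415 -0.0105 0 0 0.48" --pt "0.0257 -0.0415 -0.0105 0 0 0.48" --pt "0.0257 -0.0415 -0.0105 0 0 0.48" --pt "0.0257 -0.0415 -0.0105 0 0 0.48" --pt "0.0257 -0.0415 -0.0105 0 0 0.48" --pt "0.0257 -0.0415 -0.0105 0 0 0.48" --pt "0.0257 -0.0415 -0.0105 0 0 0.48" --pt "0.0257 -0.0415 -0.0105 0 0 0.48" --pt "0 0 0 0 0 0" --pt "0 0 0 0 0 0" --jaw 0.065

```text
time: 3.6
position: [0.4228, 0.1876, 0.2998]
tool_rot: [0.093, 0.996, 0.0, -0.0]
ft_force: [-1.3, 1.0, 0.5]
grip_width: 0.0651
grip_force: 0.0
```

>>> step_arm --pt "0 0 -0.03 0 0 0" --pt "0 0 -0.03 0 0 0" --pt "0 0 -0.02 0 0 0" --pt "0 0 -0.011 0 0 0" --pt "0 0 0 0 0 0"

```text
time: 4.22
position: [0.4224, 0.1883, 0.2086]
tool_rot: [0.092, 0.996, -0.0, -0.0]
ft_force: [0.2, -0.4, 0.3]
grip_width: 0.0648
grip_force: 0.0
```

>>> step_arm --pt "0 0 0 0 0 0" --pt "0 0 0 0 0 0" --pt "0 0 0 0 0 0" --pt "0 0 0 0 0 0" --jaw 0.02 --squeeze 25

```text
time: 4.72
position: [0.423, 0.1875, 0.2091]
tool_rot: [0.093, 0.996, 0.0, 0.0]
ft_force: [-0.3, 0.3, 3.1]
grip_width: 0.0337
grip_force: 24.9
```

>>> step_arm --pt "0 0 0.03 0 0 0" --pt "0 0 0.06 0 0 0" --pt "0.0145 -0.0461 0 0 0 0.42" --pt "0.0145 -0.0461 0 0 0 0.42" --pt "0.0145 -0.0461 0 0 0 0.42" --pt "0.0145 -0.0461 0 0 0 0.42" --pt "0.0145 -0.0461 0 0 0 0.42" --pt "0.0145 -0.0461 0 0 0 0.42" --pt "0 0 -0.04 0 0 0" --pt "0 0 -0.025 0 0 0" --pt "0 0 -0.005 0 0 0" --pt "0 0 0 0 0 0"

```text
time: 6.22
position: [0.5099, -0.089, 0.2287]
tool_rot: [0.07, 0.998, 0.0, -0.0]
ft_force: [-0.2, -0.7, -3.2]
grip_width: 0.0338
grip_force: 25.0
```

```bash
cat > look.py <<'E'
from h import *
import sys,warnings; warnings.filterwarnings('ignore')
o=get_obs(); print(o['time'],o['position'],o['ft_force'],o['grip_width'])
tag=sys.argv[1]; zg=float(sys.argv[2]); S=[]
for n in('scene','top'):
    c=camera(n); P=cloud(c); cv2.imwrite(f'pics/{n}_{tag}.png',c['pixels'])
    off=.002 if n=='top' else 0
    for l in ['tin_green','tin_red','tin_white','tin_blue','tin_orange','tin_black']:
        for r in cut_out(l,n):
            t=toprect(P,r['region'],(zg if l=='tin_green' else .08)+off,.006)
            if t[3]>60 and 500<t[0][0]<720 and -280<t[0][1]<0: print(n,l,round(r['confidence'],2),*t)
    x=cv2.resize(c['pixels'][150:300,150:300] if n=='scene' else c['pixels'][130:230,240:350],(400,400) if n=='scene' else (396,360),interpolation=cv2.INTER_CUBIC)
    S.append(cv2.copyMakeBorder(x,0,400-x.shape[0],0,0,cv2.BORDER_CONSTANT))
cv2.imwrite(f'pics/both_{tag}.png',np.hstack(S))
E
python3 look.py a .094
```

```text
6.225 [ 0.50989125 -0.0889559   0.22866879] [-0.15823584 -0.68689795 -3.24350845] 0.03378903179806742
scene tin_green 0.83 [544.5 -92.6] [96.2 34. ] -8.3 391 93.4
scene tin_white 0.71 [642.3 -78. ] [67.4 33.1] -10.1 346 79.8
scene tin_blue 0.59 [647.2 -42.7] [67.1 33.1] -11.3 340 79.9
scene tin_orange 0.87 [ 630.6 -169.7] [66.  32.9] -7.0 330 79.8
scene tin_black 0.9 [ 634.7 -133.2] [66.6 31.5] -9.1 338 79.8
top tin_red 0.88 [ 622.  -208.8] [63.7 33. ] -10.2 200 80.9
top tin_white 0.68 [648.  -82.7] [49.5 34.2] -11.9 157 81.0
top tin_blue 0.57 [645.4 -46.1] [66.1 33.2] -7.9 203 80.8
top tin_black 0.78 [ 636.  -135.7] [62.7 31.7] -10.4 196 81.0
```

View pics/both_a.png

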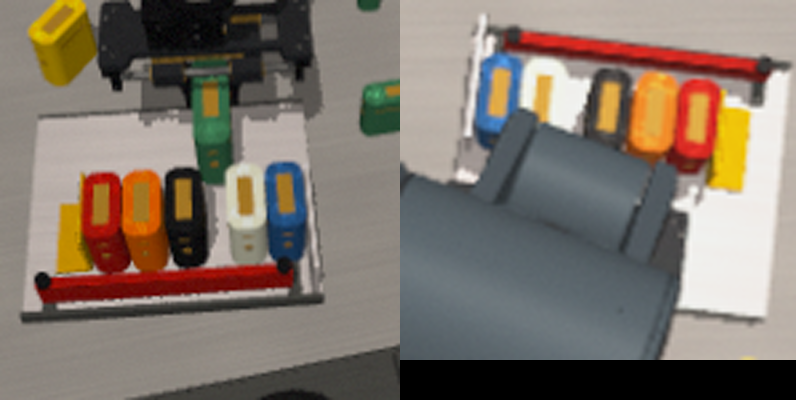

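The green tin is in front of the gap between white (244,195) and black (184,200), at rack yaw. Lowering it onto the apron.

>>> step_arm --pt "0 0 -0.007 0 0 0" --pt "0 0 -0.004 0 0 0" --pt "0 0 -0.001 0 0 0" --pt "0 0 0 0 0 0"

```text
time: 7.42
position: [0.5099, -0.089, 0.2165]
tool_rot: [0.07, 0.998, 0.0, -0.0]
ft_force: [0.3, -0.6, -2.5]
grip_width: 0.0337
grip_force: 25.0
```

>>> step_arm --pt "0 0 -0.001 0 0 0" --pt "0 0 -0.0005 0 0 0" --pt "0 0 0 0 0 0"

```text
time: 7.8
position: [0.51, -0.0891, 0.2153]
tool_rot: [0.07, 0.998, -0.0, 0.0]
ft_force: [-0.1, 0.2, -2.8]
grip_width: 0.0337
grip_force: 25.0
```

>>> step_arm --pt "0 0 -0.0005 0 0 0" --pt "0 0 -0.0003 0 0 0" --pt "0 0 0 0 0 0"

```text
time: 8.18
position: [0.51, -0.089, 0.2151]
tool_rot: [0.07, 0.998, -0.0, 0.0]
ft_force: [-0.8, 0.2, 5.3]
grip_width: 0.0341
grip_force: 25.0
```

>>> step_arm --pt "0 0 0 0 0 0" --pt "0 0 0 0 0 0" --pt "0 0 0 0 0 0" --jaw 0.045

```text
time: 8.55
position: [0.51, -0.0891, 0.2143]
tool_rot: [0.07, 0.998, -0.0, 0.0]
ft_force: [1.0, 0.5, 0.6]
grip_width: 0.0443
grip_force: 0.0
```

>>> step_arm --pt "0 0 0 0 0 0" --pt "0 0 0 0 0 0" --pt "0 0 0 0 0 0" --pt "0 0 0 0 0 0" --jaw 0.02 --squeeze 30

```text
time: 9.05
position: [0.51, -0.089, 0.2144]
tool_rot: [0.07, 0.998, 0.0, -0.0]
ft_force: [-0.1, -0.2, -1.3]
grip_width: 0.0338
grip_force: 30.0
```

>>> step_arm --pt "0.003 -0.0004 0 0 0 0" --pt "0.003 -0.0004 0 0 0 0" --pt "0.003 -0.0004 0 0 0 0" --pt "0.003 -0.0005 0 0 0 0" --pt "0.003 -0.0004 0 0 0 0" --pt "0 0 0 0 0 0"

```text
time: 9.8
position: [0.5254, -0.0913, 0.2144]
tool_rot: [0.07, 0.998, -0.0, 0.0]
ft_force: [0.5, 0.1, -2.0]
grip_width: 0.0338
grip_force: 30.0
```

>>> step_arm --pt "0.002 -0.0003 0 0 0 0" --pt "0.002 -0.0003 0 0 0 0" --pt "0.002 -0.0003 0 0 0 0" --pt "0.002 -0.0003 0 0 0 0"

```text
time: 10.3
position: [0.5327, -0.0922, 0.2144]
tool_rot: [0.07, 0.998, 0.0, -0.001]
ft_force: [-3.0, -0.1, 0.4]
grip_width: 0.0339
grip_force: 30.0
```

>>> step_arm --pt "0.002 -0.0003 0 0 0 0" --pt "0.002 -0.0003 0 0 0 0" --pt "0.002 -0.0003 0 0 0 0" --pt "0.002 -0.0003 0 0 0 0"

```text
time: 10.8
position: [0.5408, -0.0934, 0.2144]
tool_rot: [0.07, 0.998, 0.0, -0.0]
ft_force: [-2.6, 0.7, -0.0]
grip_width: 0.034
grip_force: 30.0
```

>>> step_arm --pt "0.002 -0.0003 0 0 0 0" --pt "0.002 -0.0003 0 0 0 0" --pt "0.002 -0.0003 0 0 0 0" --pt "0.002 -0.0003 0 0 0 0" --pt "0.002 -0.0003 0 0 0 0"

```text
time: 11.42
position: [0.551, -0.095, 0.2144]
tool_rot: [0.07, 0.998, 0.0, -0.0]
ft_force: [-2.6, 0.9, -0.3]
grip_width: 0.0341
grip_force: 30.0
```

>>> step_arm --pt "0.002 -0.0003 0 0 0 0" --pt "0.002 -0.0003 0 0 0 0" --pt "0.002 -0.0003 0 0 0 0" --pt "0.002 -0.0003 0 0 0 0" --pt "0.002 -0.0003 0 0 0 0"

```text
time: 12.05
position: [0.5589, -0.0961, 0.2145]
tool_rot: [0.07, 0.998, 0.001, -0.004]
ft_force: [-11.0, 0.5, 6.5]
grip_width: 0.0337
grip_force: 30.0
```

```bash
python3 look.py b .08
```

```text
12.05 [ 0.55887323 -0.09611945  0.21449928] [-10.95032221   0.50069027   6.48997291] 0.03373020103153536
scene tin_green 0.56 [ 607.8 -101.7] [121.6  32.4] -8.7 394 80.0
scene tin_red 0.85 [ 624.8 -207.9] [67.2 32.8] -4.3 338 79.5
scene tin_white 0.85 [662.5 -77.1] [66.2 34. ] -6.2 357 79.7
scene tin_white 0.34 [ 641.6 -140.2] [67.2 32.9] -7.5 349 79.7
scene tin_blue 0.7 [647.7 -42.1] [66.7 34.6] -7.3 352 79.8
scene tin_orange 0.64 [ 631.6 -174.4] [65.2 33.3] -7.0 336 79.8
scene tin_black 0.6 [ 641.6 -140.2] [67.2 32.9] -7.7 352 79.7
top tin_red 0.8 [ 625.3 -211.8] [64.9 33.5] -8.8 202 80.9
top tin_blue 0.4 [652.3 -34.8] [59.8 21.2] -22.3 107 81.6
top tin_orange 0.64 [654.4 -38.3] [44.3 15.6] -10.1 71 81.0
```

View pics/both_b.png

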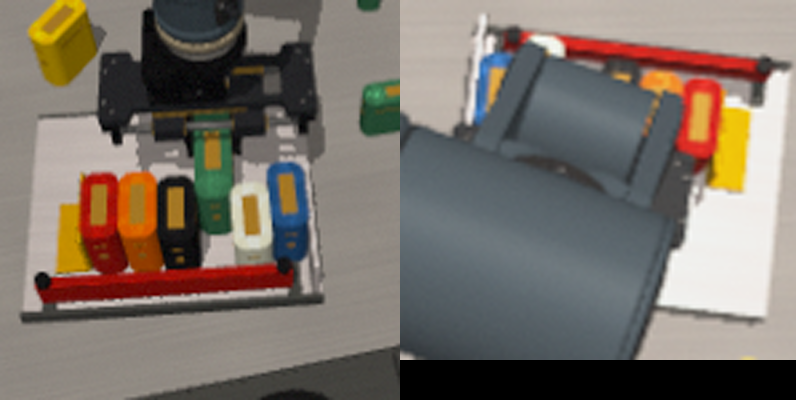

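White has been pushed back about 20 mm, probably onto the rail, and black about 7 mm. All tins are upright. I'll ease slightly right and finish wedging, then bring the neighbours back square before the final press.

>>> step_arm --pt "-0.0001 -0.001 0 0 0 0" --pt "-0.0001 -0.001 0 0 0 0" --pt "0.001 -0.0001 0 0 0 0" --pt "0.001 -0.0001 0 0 0 0"

```text
time: 13.25
position: [0.562, -0.0983, 0.2143]
tool_rot: [0.07, 0.998, 0.0, -0.002]
ft_force: [-4.7, 3.6, 2.9]
grip_width: 0.0337
grip_force: 30.0
```

>>> step_arm --pt "0.001 -0.0001 0 0 0 0" --pt "0.001 -0.0001 0 0 0 0" --pt "0.001 -0.0002 0 0 0 0" --pt "0.001 -0.0001 0 0 0 0"

```text
time: 13.75
position: [0.5659, -0.0993, 0.2143]
tool_rot: [0.071, 0.998, 0.0, -0.002]
ft_force: [-5.6, 0.7, 1.7]
grip_width: 0.0339
grip_force: 30.0
```

>>> step_arm --pt "0.0015 -0.0002 0 0 0 0" --pt "0.0015 -0.0002 0 0 0 0" --pt "0.0015 -0.0002 0 0 0 0" --pt "0.0015 -0.0002 0 0 0 0"

```text
time: 14.25
position: [0.5728, -0.1003, 0.2144]
tool_rot: [0.071, 0.998, -0.0, -0.0]
ft_force: [-4.9, -1.2, -0.0]
grip_width: 0.0336
grip_force: 30.0
```

>>> step_arm --pt "0.0015 -0.0002 0 0 0 0" --pt "0.0015 -0.0002 0 0 0 0" --pt "0.0015 -0.0002 0 0 0 0" --pt "0.0015 -0.0002 0 0 0 0"

```text
time: 14.75
position: [0.5787, -0.1012, 0.2144]
tool_rot: [0.07, 0.998, -0.0, -0.0]
ft_force: [-5.1, -2.4, 0.4]
grip_width: 0.0336
grip_force: 30.0
```

```bash
python3 look.py c .08
```

```text
14.75 [ 0.57874006 -0.10117142  0.21439917] [-5.06710826 -2.3632618   0.37709847] 0.033606532335496
scene tin_green 0.56 [ 614.9 -104.8] [90.8 33.4] -8.8 406 79.8
scene tin_white 0.96 [662.9 -76. ] [65.7 35. ] -10.2 353 79.7
scene tin_blue 0.59 [647.5 -42. ] [67.9 35.1] -6.6 354 79.9
scene tin_orange 0.84 [ 631.1 -177.5] [67.6 33.3] -10.6 341 79.5
scene tin_black 0.76 [ 644.5 -143.1] [63.5 32.4] -8.1 326 79.8
top tin_red 0.64 [ 624.6 -212.8] [65.  30.3] -1.7 171 81.3
top tin_blue 0.58 [662.  -35.7] [39.2 16.2] -27.6 61 80.8
```

Green is wedged in with its centre near rack x 11. Releasing it to bring white (+20 mm) and black (+10 mm) back into line.

>>> step_arm --pt "0 0 0 0 0 0" --pt "0 0 0 0 0 0" --pt "0 0 0 0 0 0" --pt "0 0 0.03 0 0 0" --pt "0 0 0.06 0 0 0" --pt "0 0 0.025 0 0 0" --pt "0 0 0 0 0 0" --jaw 0.06

```text
time: 16.32
position: [0.5796, -0.1009, 0.3321]
tool_rot: [0.07, 0.998, -0.001, 0.003]
ft_force: [-0.2, 0.5, 0.2]
grip_width: 0.0599
grip_force: 0.0
```

```bash
python3 look.py d .08; python3 -c "
from h import *
print(get_obs()['q'])"
```

```text
16.325 [ 0.57962732 -0.10088143  0.33206678] [-0.23032242  0.49790257  0.15636109] 0.05989767627921568
scene tin_green 0.93 [ 619.7 -106.7] [121.5  37.6] -6.3 522 79.9
scene tin_red 0.59 [ 626.3 -209.8] [64.9 33.2] -4.7 326 79.7
scene tin_white 0.8 [662.8 -77.1] [67.1 32.7] -9.9 336 79.8
scene tin_blue 0.56 [647.8 -41.7] [66.6 34.6] -6.3 347 80.0
scene tin_orange 0.77 [ 631.6 -176.9] [66.1 33.6] -6.8 341 79.6
scene tin_black 0.97 [ 642.6 -142.9] [66.7 32.5] -7.6 345 79.7
scene tin_black 0.41 [662.2 -78.6] [67.6 33.8] -8.4 354 79.8
[-3.62641896e-01  5.72658713e-01  1.59989441e+00 -3.22843589e-05
  9.69193970e-01 -1.79238084e+00]
```

View pics/both_d.png

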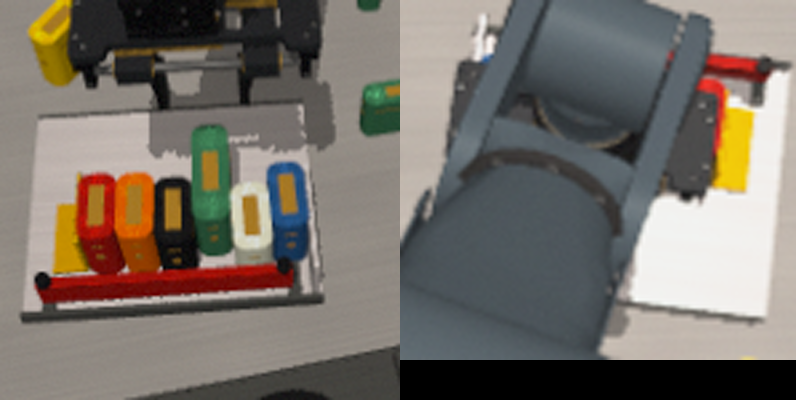

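>>> step_arm --pt "0.0091 0.0026 0 0 0 -10" --pt "0.0091 0.0026 0 0 0 -10" --pt "0.0091 0.0026 0 0 0 -10" --pt "0.0091 0.0026 0 0 0 -10" --pt "0.0091 0.0026 0 0 0 -10" --pt "0.0091 0.0026 0 0 0 -10" --pt "0.0091 0.0026 0 0 0 -10" --pt "0.0091 0.0026 0 0 0 -10" --pt "0.0091 0.0026 0 0 0 -10" --pt "0 0 0 0 0 0" --pt "0 0 0 0 0 0" --jaw 0.087

```text
time: 18.4
position: [0.6603, -0.0775, 0.3293]
tool_rot: [0.754, 0.656, -0.0, -0.0]
ft_force: [-0.6, -0.9, -0.6]
grip_width: 0.0869
grip_force: 0.0
```

>>> step_arm --pt "0 0 -0.03 0 0 0" --pt "0 0 -0.03 0 0 0" --pt "0.001 0 -0.015 0 0 0" --pt "0 0 -0.01 0 0 0" --pt "0 0 -0.004 0 0 0" --pt "0 0 0 0 0 0"

```text
time: 19.15
position: [0.6619, -0.0775, 0.2409]
tool_rot: [0.755, 0.656, 0.0, 0.0]
ft_force: [-0.3, -0.5, -0.5]
grip_width: 0.087
grip_force: 0.0
```

>>> step_arm --pt "0 0 0 0 0 0" --pt "0 0 0 0 0 0" --pt "0 0 0 0 0 0" --pt "0 0 0 0 0 0" --jaw 0.06 --squeeze 12

```text
time: 19.65
position: [0.6619, -0.0775, 0.2409]
tool_rot: [0.755, 0.656, 0.0, 0.001]
ft_force: [0.0, 0.0, 1.2]
grip_width: 0.0661
grip_force: 12.0
```

>>> step_arm --pt "-0.002 0.0003 0 0 0 0" --pt "-0.002 0.0003 0 0 0 0" --pt "-0.002 0.0003 0 0 0 0" --pt "-0.002 0.0003 0 0 0 0" --pt "-0.002 0.0002 0 0 0 0"

```text
time: 20.27
position: [0.6521, -0.0763, 0.2409]
tool_rot: [0.755, 0.655, 0.001, 0.001]
ft_force: [4.4, -1.9, 2.6]
grip_width: 0.0658
grip_force: 12.0
```

>>> step_arm --pt "-0.002 0.0003 0 0 0 0" --pt "-0.002 0.0003 0 0 0 0" --pt "-0.002 0.0003 0 0 0 0" --pt "-0.002 0.0003 0 0 0 0" --pt "-0.002 0.0003 0 0 0 0" --pt "0 0 0 0 0 0"

```text
time: 21.02
position: [0.6415, -0.075, 0.2409]
tool_rot: [0.755, 0.656, -0.0, 0.001]
ft_force: [2.8, -3.2, 5.0]
grip_width: 0.0661
grip_force: 12.0
```

>>> step_arm --pt "0 0 0 0 0 0" --pt "0 0 0 0 0 0" --pt "0 0 0 0 0 0" --pt "0 0 0.02 0 0 0" --pt "0 0 0.06 0 0 0" --pt "0 0 0.01 0 0 0" --jaw 0.087

```text
time: 21.78
position: [0.6431, -0.0748, 0.3363]
tool_rot: [0.755, 0.656, 0.003, 0.004]
ft_force: [-0.4, -0.1, 0.9]
grip_width: 0.0868
grip_force: 0.0
```

```bash
python3 look.py e .08
```

```text
21.775 [ 0.64312154 -0.0747835   0.33631947] [-0.41341904 -0.14223288  0.89924683] 0.086844254901467
scene tin_green 0.86 [ 651.8 -109.6] [31.3 16.2] 85.2 87 79.5
scene tin_red 0.82 [ 625.9 -209.2] [66. 34.] -5.0 342 79.5
scene tin_white 0.66 [663.4 -77. ] [33.4 19.7] 81.9 110 79.3
scene tin_blue 0.65 [667.2 -44.3] [33.  27.5] 78.9 146 79.7
scene tin_orange 0.58 [ 631.3 -176.8] [67.4 38.5] -7.2 392 79.7
scene tin_black 0.89 [ 642.6 -143.6] [65.9 31.1] -8.0 337 79.9
scene tin_black 0.21 [667.  -43.4] [34.  27.6] 85.3 147 79.7
top tin_red 0.87 [ 623.8 -211.4] [64.9 32.8] -1.5 218 81.4
top tin_white 0.43 [ 623.8 -211.9] [65.2 32.4] -2.7 218 81.4
top tin_blue 0.33 [ 623.8 -211.5] [65.  32.8] -1.8 221 81.4
top tin_orange 0.74 [ 630.4 -180.2] [66.8 36.5] -9.2 231 81.0
top tin_orange 0.24 [ 639.9 -152.4] [64.2 26.3] -16.0 161 80.6
top tin_black 0.71 [ 640.5 -152.6] [65.6 26.3] -16.0 166 80.6
```

View pics/both_e.png

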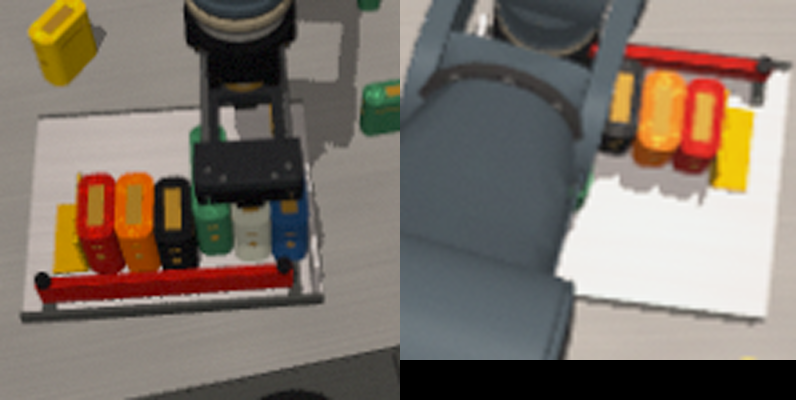

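>>> step_arm --pt "-0.0005 -0.035 0 0 0 0" --pt "0 -0.035 0 0 0 0" --pt "0 0 -0.03 0 0 0" --pt "0 0 -0.03 0 0 0" --pt "0 0 -0.02 0 0 0" --pt "0 0 -0.01 0 0 0" --pt "0 0 -0.004 0 0 0" --pt "0 0 0 0 0 0"

```text
time: 23.48
position: [0.6415, -0.1445, 0.237]
tool_rot: [0.755, 0.656, 0.0, 0.0]
ft_force: [-0.0, -0.5, 0.9]
grip_width: 0.0871
grip_force: 0.0
```

>>> step_arm --pt "0 0 0 0 0 0" --pt "0 0 0 0 0 0" --pt "0 0 0 0 0 0" --pt "0 0 0 0 0 0" --jaw 0.06

```text
time: 23.98
position: [0.6416, -0.1447, 0.237]
tool_rot: [0.755, 0.656, 0.0, 0.001]
ft_force: [0.5, 0.1, 1.6]
grip_width: 0.0658
grip_force: 12.0
```

>>> step_arm --pt "-0.0018 0.0003 0 0 0 0" --pt "-0.0018 0.0003 0 0 0 0" --pt "-0.0018 0.0002 0 0 0 0" --pt "-0.0018 0.0002 0 0 0 0" --pt "-0.0018 0.0003 0 0 0 0" --pt "0 0 0 0 0 0"

```text
time: 24.72
position: [0.6323, -0.1434, 0.237]
tool_rot: [0.755, 0.656, 0.0, 0.001]
ft_force: [2.0, -0.3, 5.5]
grip_width: 0.0659
grip_force: 12.0
```

>>> step_arm --pt "0 0 0 0 0 0" --pt "0 0 0 0 0 0" --pt "0 0 0.02 0 0 0" --pt "0 0 0.06 0 0 0" --pt "0 0 0.015 0 0 0" --jaw 0.087

```text
time: 25.35
position: [0.6331, -0.1436, 0.3366]
tool_rot: [0.755, 0.656, 0.002, 0.004]
ft_force: [0.0, -0.4, 0.4]
grip_width: 0.087
grip_force: 0.0
```

>>> step_arm --pt "-0.0131 0.0059 0 0 0 10" --pt "-0.0131 0.0059 0 0 0 10" --pt "-0.0131 0.0059 0 0 0 10" --pt "-0.0131 0.0059 0 0 0 10" --pt "-0.0131 0.0059 0 0 0 10" --pt "-0.0131 0.0059 0 0 0 10" --pt "-0.0131 0.0059 0 0 0 10" --pt "-0.0131 0.0059 0 0 0 10" --pt "-0.0131 0.0059 0 0 0 10" --pt "0 0 0 -0.84 -5.94 0" --pt "0 0 0 0 0 0" --jaw 0.0

```text
time: 26.72
position: [0.5134, -0.0898, 0.3318]
tool_rot: [0.07, 0.996, -0.003, 0.051]
ft_force: [-0.5, -0.3, -0.1]
grip_width: 0.0009
grip_force: 0.0
```

```bash
python3 look.py f .08
```

```text
26.725 [ 0.51339569 -0.08984707  0.33177432] [-0.46061294 -0.32358826 -0.14898984] 0.0009240682551715199
scene tin_green 0.74 [640.  -74.5] [66.3 33.9] -6.6 347 79.8
scene tin_green 0.66 [ 610.1 -106.1] [100.2  35.3] -7.4 496 79.9
scene tin_red 0.77 [ 626.1 -209.4] [65.7 37.9] -6.9 366 79.5
scene tin_white 0.63 [640.  -74.5] [66.3 33.9] -6.6 342 79.8
scene tin_white 0.58 [ 631.1 -176.5] [68.4 33.6] -6.9 354 79.7
scene tin_blue 0.96 [647.7 -40.4] [67.2 33.1] -11.4 341 79.8
scene tin_orange 0.77 [ 631.2 -176.5] [68.5 35. ] -4.6 366 79.7
scene tin_black 0.82 [ 631.8 -141.1] [66.6 33.1] -7.4 342 79.8
top tin_red 0.5 [ 624.2 -212.7] [64.7 30.3] -3.5 192 81.3
top tin_white 0.52 [659.6 -79.3] [32.7 26.2] 89.1 67 81.4
top tin_blue 0.45 [646.8 -43.7] [65.9 33.5] -8.4 185 80.9
top tin_orange 0.5 [ 632.8 -180.8] [60.  35.7] -1.8 207 81.2
top tin_black 0.59 [ 639.6 -147. ] [40.7 27. ] -1.2 116 81.0
```

View pics/both_f.png

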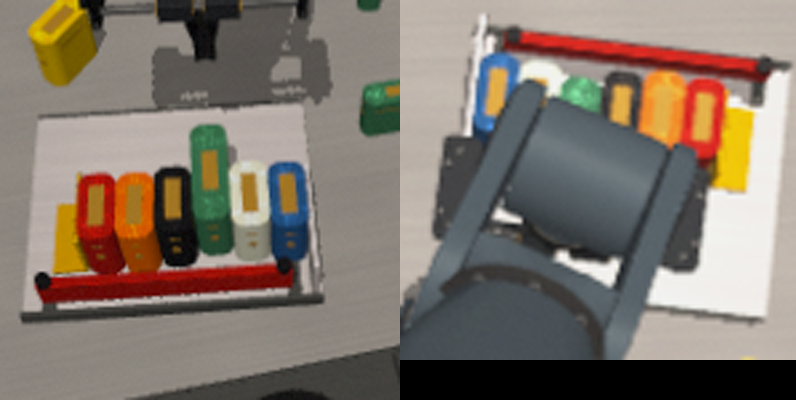

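>>> step_arm --pt "0 -0.0038 -0.05 0 0 0" --pt "0 0 -0.05 0 0 0" --pt "0 0 -0.015 0 0 0" --pt "0 0 -0.006 0 0 0" --pt "0 0 0 0 0 0"

```text
time: 28.05
position: [0.5148, -0.0941, 0.2113]
tool_rot: [0.07, 0.996, -0.004, 0.053]
ft_force: [0.0, 1.1, 0.2]
grip_width: 0.0007
grip_force: 0.0
```

>>> step_arm --pt "0.003 -0.0004 0 0 0 0" --pt "0.003 -0.0004 0 0 0 0" --pt "0.002 -0.0003 0 0 0 0" --pt "0.002 -0.0003 0 0 0 0" --pt "0.001 -0.0001 0 0 0 0"

```text
time: 28.68
position: [0.5254, -0.0955, 0.2105]
tool_rot: [0.07, 0.996, -0.004, 0.052]
ft_force: [0.6, -0.1, -0.3]
grip_width: 0.0007
grip_force: 0.0
```

>>> step_arm --pt "0.001 -0.0001 0 0 0 0" --pt "0.001 -0.0002 0 0 0 0" --pt "0.001 -0.0001 0 0 0 0" --pt "0.001 -0.0002 0 0 0 0" --pt "0.001 -0.0001 0 0 0 0"

```text
time: 29.3
position: [0.5303, -0.0962, 0.2104]
tool_rot: [0.07, 0.996, -0.004, 0.052]
ft_force: [0.6, -1.0, 0.8]
grip_width: 0.0006
grip_force: 0.0
```

>>> step_arm --pt "0.0015 -0.0002 0 0 0 0" --pt "0.0015 -0.0002 0 0 0 0" --pt "0.0015 -0.0002 0 0 0 0" --pt "0.0015 -0.0003 0 0 0 0" --pt "0.0015 -0.0002 0 0 0 0"

```text
time: 29.92
position: [0.5377, -0.0972, 0.2104]
tool_rot: [0.07, 0.996, -0.004, 0.052]
ft_force: [-1.4, 0.3, 0.2]
grip_width: 0.0003
grip_force: 0.7
```

>>> step_arm --pt "0.0015 -0.0002 0 0 0 0" --pt "0.0015 -0.0002 0 0 0 0" --pt "0.0015 -0.0002 0 0 0 0" --pt "0.0015 -0.0003 0 0 0 0" --pt "0.0015 -0.0002 0 0 0 0"

```text
time: 30.55
position: [0.5452, -0.0982, 0.2104]
tool_rot: [0.07, 0.996, -0.004, 0.052]
ft_force: [-1.9, 1.1, 0.1]
grip_width: 0.0005
grip_force: 1.0
```

>>> step_arm --pt "0.0015 -0.0002 0 0 0 0" --pt "0.0015 -0.0002 0 0 0 0" --pt "0.0015 -0.0002 0 0 0 0" --pt "0.0015 -0.0003 0 0 0 0"

```text
time: 31.05
position: [0.5514, -0.0993, 0.2105]
tool_rot: [0.07, 0.996, -0.004, 0.052]
ft_force: [0.1, 2.1, 0.2]
grip_width: 0.0007
grip_force: 0.7
```

```bash
python3 look.py g .08
```

```text
31.05 [ 0.55143694 -0.09933759  0.21046999] [0.11020879 2.14683363 0.17995885] 0.0006599378800359617
scene tin_green 0.69 [ 630.2 -107.2] [100.7  33.2] -8.5 517 79.9
scene tin_red 0.73 [ 625.5 -211.5] [66.8 33.3] -6.4 351 79.5
scene tin_white 0.72 [640.9 -73.1] [66.4 32.8] -10.1 332 79.9
scene tin_white 0.28 [ 634.9 -143. ] [70.6 36.7] -3.8 363 79.8
scene tin_blue 0.91 [647.9 -40.4] [65.8 33.1] -11.4 340 79.7
scene tin_orange 0.66 [ 631.4 -176.6] [67.7 33.8] -6.5 355 79.7
scene tin_black 0.96 [ 632.  -142.1] [65. 36.] -7.4 357 79.8
top tin_green 0.49 [ 657.8 -114.7] [34.6 26.9] -1.1 93 81.5
top tin_red 0.56 [ 624.4 -212.8] [64.6 30.6] -1.4 200 81.7
top tin_blue 0.65 [649.6 -43.1] [62.6 33. ] -14.6 176 80.9
top tin_orange 0.69 [ 638.6 -180.5] [48.4 34.3] -6.5 160 81.1
top tin_black 0.57 [ 660.6 -114.3] [35.5 34.2] -12.0 122 81.3
top tin_black 0.54 [ 645.3 -146.8] [35.3 32.7] -2.1 109 81.5
```

View pics/both_g.png

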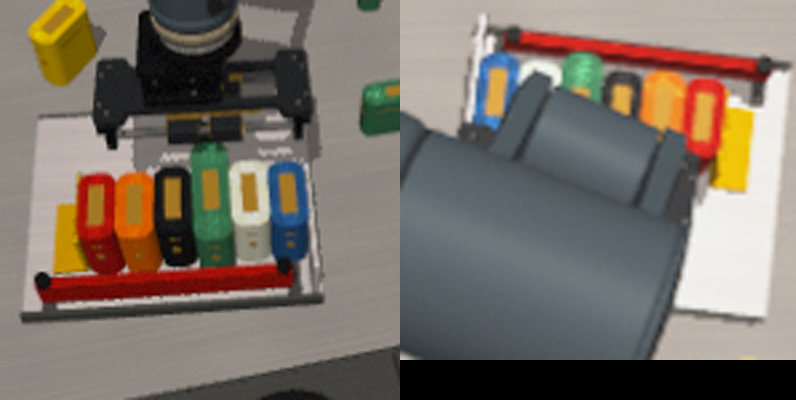

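Green is at about rack x 29 with its neighbours in place and upright. Continuing gently to the rail.

>>> step_arm --pt "0.001 -0.0001 0 0 0 0" --pt "0.001 -0.0002 0 0 0 0" --pt "0.001 -0.0001 0 0 0 0" --pt "0.001 -0.0001 0 0 0 0" --pt "0.001 -0.0002 0 0 0 0"

```text
time: 32.38
position: [0.5562, -0.0999, 0.2104]
tool_rot: [0.07, 0.996, -0.004, 0.052]
ft_force: [-0.9, 0.9, -0.2]
grip_width: 0.0005
grip_force: 0.6
```

>>> step_arm --pt "0.001 -0.0001 0 0 0 0" --pt "0.001 -0.0002 0 0 0 0" --pt "0 0 0 0 0 0"

```text
time: 32.75
position: [0.5584, -0.1003, 0.2104]
tool_rot: [0.07, 0.996, -0.004, 0.052]
ft_force: [-0.8, 0.7, 0.4]
grip_width: 0.0008
grip_force: 0.4
```

>>> step_arm --pt "0.001 -0.0001 0 0 0 0" --pt "0.001 -0.0002 0 0 0 0" --pt "0 0 0 0 0 0"

```text
time: 33.12
position: [0.5603, -0.1005, 0.2104]
tool_rot: [0.07, 0.996, -0.004, 0.052]
ft_force: [-0.5, 0.4, 0.6]
grip_width: 0.0005
grip_force: 0.5
```

>>> step_arm --pt "0.001 -0.0001 0 0 0 0" --pt "0 0 0 0 0 0"

```text
time: 33.38
position: [0.5613, -0.1007, 0.2104]
tool_rot: [0.07, 0.996, -0.004, 0.052]
ft_force: [-1.0, 0.7, -0.7]
grip_width: 0.0006
grip_force: 0.4
```

>>> step_arm --pt "0.001 -0.0002 0 0 0 0" --pt "0 0 0 0 0 0"

```text
time: 33.62
position: [0.5623, -0.1009, 0.2104]
tool_rot: [0.07, 0.996, -0.004, 0.052]
ft_force: [-0.5, 0.3, 0.1]
grip_width: 0.0003
grip_force: 0.5
```

>>> step_arm --pt "0.001 -0.0001 0 0 0 0" --pt "0 0 0 0 0 0"

```text
time: 33.88
position: [0.5629, -0.1009, 0.2104]
tool_rot: [0.07, 0.996, -0.004, 0.052]
ft_force: [-1.9, 0.3, 0.8]
grip_width: 0.0005
grip_force: 1.2
```

>>> step_arm --pt "0.001 -0.0002 0 0 0 0" --pt "0 0 0 0 0 0"

```text
time: 34.12
position: [0.5635, -0.101, 0.2103]
tool_rot: [0.07, 0.996, -0.003, 0.051]
ft_force: [-5.5, 0.0, 2.2]
grip_width: 0.0004
grip_force: 2.6
```

```bash
python3 look.py h .08
```

```text
34.125 [ 0.56345343 -0.10096421  0.21029491] [-5.50270877  0.02010439  2.21289212] 0.00037734248471426733
scene tin_green 0.55 [ 643.  -107.3] [98.  32.5] -9.0 492 79.9
scene tin_red 0.71 [ 625.1 -211.3] [67.4 36.2] -1.8 351 79.5
scene tin_white 0.79 [640.  -74.6] [67.1 34.1] -6.9 350 79.9
scene tin_blue 0.62 [648.1 -40.5] [66.5 33. ] -11.4 340 79.8
scene tin_blue 0.5 [ 625.2 -211.4] [66.7 33.2] -6.6 341 79.5
scene tin_orange 0.8 [ 630.7 -174.1] [67.5 38.6] -6.2 380 79.6
scene tin_orange 0.62 [640.  -74.6] [67.1 34. ] -6.9 349 79.9
scene tin_black 0.93 [ 631.7 -142.3] [66.2 31.4] -8.7 336 79.8
top tin_green 0.64 [ 674.2 -117. ] [34.3 32.1] 75.9 102 81.6
top tin_red 0.6 [ 623.7 -211.4] [66.4 33.2] -1.9 186 81.2
top tin_blue 0.72 [654.1 -43.2] [49.8 30.4] -8.8 140 80.8
top tin_orange 0.62 [ 647.  -182.4] [32.9 32.4] 88.1 103 80.4
```

The rail has been met: force is rising at about 4–5 N/mm with roughly 1 N of drag. Building the press in small steps.

>>> step_arm --pt "0.0005 -0.0001 0 0 0 0" --pt "0.0005 0 0 0 0 0" --pt "0 0 0 0 0 0"

```text
time: 35.2
position: [0.5639, -0.1009, 0.2102]
tool_rot: [0.07, 0.996, -0.003, 0.05]
ft_force: [-7.2, -0.6, 2.8]
grip_width: 0.0007
grip_force: 3.2
```

>>> step_arm --pt "0.0005 -0.0001 0 0 0 0" --pt "0 0 0 0 0 0"

```text
time: 35.45
position: [0.564, -0.1009, 0.2101]
tool_rot: [0.07, 0.996, -0.003, 0.049]
ft_force: [-6.8, 0.1, 2.7]
grip_width: 0.0003
grip_force: 3.6
```

>>> step_arm --pt "0.0005 -0.0001 0 0 0 0" --pt "0.0005 0 0 0 0 0" --pt "0 0 0 0 0 0"

```text
time: 35.83
position: [0.5645, -0.1009, 0.2099]
tool_rot: [0.07, 0.996, -0.003, 0.048]
ft_force: [-8.1, -0.4, 4.4]
grip_width: 0.0004
grip_force: 4.2
```

>>> step_arm --pt "0.0005 -0.0001 0 0 0 0" --pt "0.0005 0 0 0 0 0" --pt "0 0 0 0 0 0"

```text
time: 36.2
position: [0.565, -0.1008, 0.2097]
tool_rot: [0.07, 0.996, -0.003, 0.047]
ft_force: [-9.2, 0.1, 4.5]
grip_width: 0.0002
grip_force: 5.2
```

>>> step_arm --pt "0.0005 -0.0001 0 0 0 0" --pt "0.0005 0 0 0 0 0" --pt "0.0005 -0.0001 0 0 0 0" --pt "0 0 0 0 0 0"

```text
time: 36.7
position: [0.5656, -0.1008, 0.2096]
tool_rot: [0.07, 0.996, -0.002, 0.046]
ft_force: [-11.7, 0.3, 6.7]
grip_width: 0.0006
grip_force: 6.2
```

>>> step_arm --pt "0.0005 -0.0001 0 0 0 0" --pt "0.0005 0 0 0 0 0" --pt "0 0 0 0 0 0"

```text
time: 37.08
position: [0.566, -0.1008, 0.2095]
tool_rot: [0.07, 0.997, -0.002, 0.045]
ft_force: [-13.2, 0.4, 6.9]
grip_width: 0.0005
grip_force: 6.8
```

>>> step_arm --pt "0.0005 -0.0001 0 0 0 0" --pt "0.0005 0 0 0 0 0" --pt "0.0005 -0.0001 0 0 0 0" --pt "0 0 0 0 0 0" --pt "0 0 0 0 0 0"

```text
time: 37.7
position: [0.5666, -0.1007, 0.2093]
tool_rot: [0.07, 0.997, -0.002, 0.044]
ft_force: [-14.8, -0.6, 7.8]
grip_width: 0.0006
grip_force: 7.7
```

>>> step_arm --pt "0.0005 0 0 0 0 0" --pt "0.0005 -0.0001 0 0 0 0" --pt "0 0 0 0 0 0" --pt "0 0 0 0 0 0"

```text
time: 38.2
position: [0.567, -0.1007, 0.2091]
tool_rot: [0.07, 0.997, -0.001, 0.042]
ft_force: [-16.0, -1.0, 8.0]
grip_width: 0.0003
grip_force: 8.5
```

>>> step_arm --pt "-0.001 0.0001 0 0 0 0" --pt "-0.002 0.0003 0 0 0 0" --pt "-0.004 0.0006 0 0 0 0" --pt "-0.006 0.0008 0 0 0 0" --pt "-0.01 0.0014 0 0 0 0" --pt "-0.02 0.0028 0 0 0 0" --pt "0 0 0.04 0 0 0" --pt "-0.02 0 0.05 0 0 0" --pt "-0.04 0.02 0.03 0 0 0" --pt "-0.03 0.05 0 0 0 0" --pt "0 0.05 0 0 0 0" --pt "0 0 0 0 0 0"

```text
time: 39.7
position: [0.439, 0.0263, 0.3312]
tool_rot: [0.068, 0.996, -0.004, 0.053]
ft_force: [-0.0, -1.0, 0.2]
grip_width: 0.0005
grip_force: 0.0
```

```bash
python3 look.py i .08
```

```text
39.7 [0.43899876 0.02631199 0.33115715] [-0.0474858  -1.00364476  0.18705833] 0.0005417485162513612
scene tin_red 0.59 [ 625.2 -210.2] [67.6 35.2] -9.3 358 79.7
scene tin_white 0.77 [639.5 -74.4] [67.2 33.8] -7.0 345 79.8
scene tin_blue 0.83 [647.7 -40.3] [66.2 32. ] -8.0 326 79.8
scene tin_orange 0.77 [ 631.5 -176.6] [67.9 34.1] -5.9 352 79.7
scene tin_black 0.95 [ 631.9 -142.2] [67.1 31.4] -8.0 336 79.7
top tin_green 0.67 [ 640.2 -112. ] [100.9  34. ] -6.5 360 80.8
top tin_red 0.53 [ 623.4 -213.4] [67.4 33.9] -5.7 226 81.2
top tin_white 0.67 [639.1 -77.3] [65.9 33.5] -6.4 219 81.4
top tin_white 0.64 [646.  -43.7] [66.5 32.5] -0.8 202 81.2
top tin_blue 0.66 [644.8 -43.8] [64.5 30.1] -4.3 184 81.3
top tin_orange 0.72 [646.  -43.7] [66.5 32.5] -0.8 206 81.4
top tin_black 0.82 [ 630.3 -145.2] [67.2 33.6] -7.4 229 80.9
```

View pics/both_i.png

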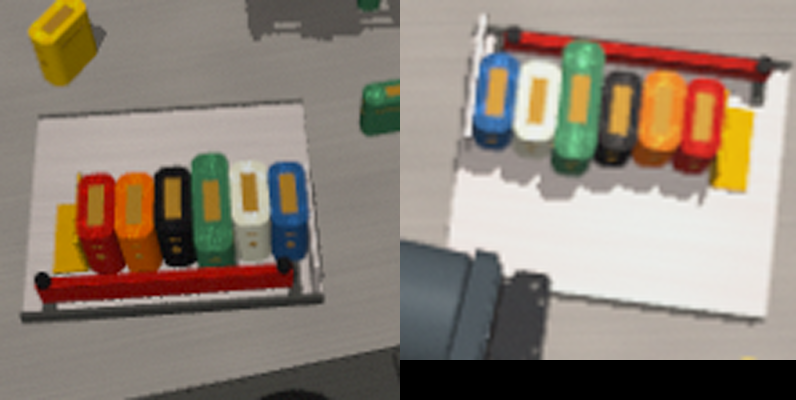

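The final picture shows the green tin against the rail at (585,105) in the right half, with the row upright and square and the gripper clear.

```bash
python3 -c "
from rig import hand_in
print(hand_in())"
```

```text
the job is handed in; nothing more can be done
None
```

The green tin is in the gap, pressed to the red rail with about 16 N of push at the wrist (I estimate 12–16 N on the rail itself) and released. The row was upright and square in the last picture. While wedging in it pushed white back about 20 mm and black about 9 mm, so I drew both back into line before the press. The job is handed in.

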